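# Weigh a soil sample on the hook of a spring balance with a drag marker

### The job

Weigh the soil pot in its wire carrier on the spring balance: first slide the drag marker up by its knob until it just meets the pointer of the empty hook, without forcing the pointer up, and let go of it. Then lift the carrier by its grip, hang it by its bail on the hook and let it down slowly until the hook carries the whole weight by itself, neither pushing the hook further down nor letting the load drop on it, and let go; once the hook is loaded keep your hand off the marker and the rest of the balance. When all has settled the marker, which stays at the lowest point reached, must still stand right under the pointer (within one 4 mm scale division), and the other pots and the glass must be where they were.

Things in the scene. Friction and masses are not known exactly. Their poses are not given: they have to be found in the camera images.
- balance: spring balance, fixed: grey base plate 205x130x18 mm (155 mm of it in front of the column, 50 mm behind), aluminium column 50x50 mm, 284 mm tall with a black cap. Origin on the table under the column's axis; its -x axis is the way the hook arm points (to the front), z up, +y is the side with the drag marker's knob.
- hook (a joint): how far the sprung hook (with its pointer) has dipped, m: 0 when empty, grows downward, stops at -0.014 and 0.080. Spring 80 N/m (12.5 mm a newton), lightly damped, so that it bobs for 2 to 3 s when disturbed; only the hook's own 0.15 kg is balanced out. Of the load it holds, the marker it pushes down carries up to about 0.25 N.
- hook_seat (a point): the hook's seat, centre of its 8 mm round steel rod at the lowest point of the bend, 108 mm in front of the column's axis, 235 mm above the table when empty; moves with the hook. Behind it the arm runs back to the column 10 mm higher; in front the tip is bent up, its end 16 mm further forward and its top 22 mm above the seat point.
- pointer_edge (a point): underside of the hook's pointer, a steel blade 26 mm wide and 3 mm thick in front of the graduated face of the column; moves with the hook. Axes as those of the balance. The scale on that face has 4 mm divisions.
- marker (a joint): how far the drag marker stands below its zero, m: 0 = touching the pointer of the empty hook, grows downward. It stays where it is left (friction 0.45 N, weight 0.2 N); the pointer pushes it down in front of itself and does not take it back up.
- marker_edge (a point): top side of the drag marker's black index blade, straight under pointer_edge; the two points coincide when the marker touches the pointer.
- marker_knob (a point): centre of the drag marker's knob: upright black barrel, 13 mm across and 26 mm tall, on a thin rod 82 mm to the +y side of the column's axis; room to pinch it from above. Moves with the marker.
- carrier: sample carrier: round aluminium pan 85 mm across with a 10 mm lip, steel wire bail 6 mm thick and 100 mm wide in the carrier's y-z plane, peaked in the middle, black grip above the peak; 0.12 kg, 172 mm tall. Origin under the pan's centre, z up, y along the bail. The window under the bail is 60 mm high above the pot's lid; the hook passes through it along the carrier's x, either way round.
- carrier_eye (a point): where the hook's rod centre lies when the bail's peak hangs on it: 112 mm above the carrier's origin, 5 mm under the wire's underside at the peak.
- carrier_grip (a point): where to hold the carrier: in the black grip 16 mm (x) by 20 mm (y), 38 mm tall (134 to 172 mm above the origin), 156 mm above the origin and 44 mm above carrier_eye.
- sample_pot: lidded soil pot 75x81x50 mm standing loose in the carrier's pan; its mass is not known beforehand (about 0.11 to 0.42 kg). Origin at its underside.
- pot_a: bystander: lidded soil pot 75x81x50 mm on the table, origin at its underside.
- pot_b: bystander: second lidded soil pot 75x81x50 mm on the table, origin at its underside.
- glass: bystander: small open glass, 63 mm across, 62 mm tall, on the table, origin at its underside.
There are look-alikes about, which are no part of the job. What is shaped like the carrier but orange is not meant.

How it is judged:
By the outcome, as a careful person would: the job done as asked, in the order asked, and still so for the second after the job is handed in, with the robot touching nothing.
It also fails if it takes over 72 s, if anything falls off the work surface, if the arm or the gripper's body presses on something with over 40 N, if the wrist force passes 120 N, or if a joint passes its speed limit or range.

### The arm

A 6-joint arm with a two-finger parallel gripper is mounted at the origin on a cart in front of the work surface, level with it; the furniture and walls round the work are solid. World frame = base frame: x ahead of the robot, y to its left, z up, the work surface at z = 0. Lengths are in mm, angles in rad, forces in N, time in s.
With the tool pointing down it reaches from about 375 to 925 mm from the base axis. Payload 5.7 kg.
Tool frame: the origin (TCP) lies at the very end of the fingers, on their centre line; the grasp point (between the pads) lies 19 mm behind it; z points along the fingers, y is the line along which they close (so a half turn about z gives the same grasp; the last joint's range is limited). The gripper opens to 88 mm and grips with 3 to 60 N. Pads are 20 mm wide; open, the fingers measure 115 mm over their backs; the gripper's body (75 mm by 178 mm) begins 61 mm behind the grasp point.
Start: joints at [-1.286, 0.359, 1.51, -0, 1.272, -0.115], TCP at [233.522, -552.657, 222.623] pointing down, gripper open.
Joint ranges: [-2.97, 2.97], [-1.01, 2.36], [0.21, 2.38], [-0.96, 4.11], [0.2, 2.71], [-2.98, 2.98]. Speed limits (rad/s): [2.39, 2.39, 3.14, 3.14, 3.14, 3.14].

### API

Orientations are given as a unit quaternion [x, y, z, w].
In Python, from station import state, read_camera, job_done, recognise, mark_of gives the robot as it stands.
- The arm moves only by the tool arm_command, never from a script. Its arguments are lists of equal length, an entry for each row: "delta_pos": the shift along the world's x, y, z in m, a list of three; "spin": the turn about the world's z in rad. In form: {"delta_pos": [[x, y, z], ...], "spin": [spin, ...]}. A call has 1 to 8 rows; each row shifts and turns the commanded pose from where the row before left it; what a row does not reach is not made up. A row lasts 1/12 s, in which the tool goes at most 41.7 mm and 7.16 degrees, less where a joint would pass 70% of its speed; a pose out of reach is approached as far as the arm can. A call with a gripper value outside its range is refused whole. "gripper" is the opening, from 0 (shut) to 1 (fully open), set as the call begins (left out, the last holds). The fingers move at their own pace and stop on an object; the grip force is fixed at half the most. Time passes only in rows, so rows that do not move let the fingers close. It gives the time, the measured TCP pose, the force, the opening and the grip force at its end, in the units of the state.
- state(): the state, without advancing time (a new reading comes with each control period).
- read_camera(name): name is "side" or "top"; returns a dict with "img" (384x512x3 uint8, blue, green, red), "range_z" (384x512 float32, mm along the optical axis (not along the pixel's ray), 0 where there is no reading), "camera_matrix" (3x3 intrinsics, pixels), "k1" (the pictures are not rectified: a ray, as slopes to the right and down, at radius r is drawn at 1 + k1 r^2 times it, then the intrinsics apply), "eye" and "rotation" of the camera in the world. Camera axes: x right, y down, z forward; pixel columns grow to the right and rows downward; lengths in mm; the calibration is good to about 2 mm. A picture is of the moment at which its call begins.
- job_done(): hands the job in; it is judged then, once.
Trained networks look in a picture, given as the dict that the camera call returned (one of the last four; its "shot" number tells which), for a name from the list of things; names that differ only in an ending like _2 or _b are one class to them, and where a whole thing is asked for, a point or a joint stands for the part that bears it (a point fixed in the world has none). Each returns a list of dicts, best first, with "score" (0 to 1); they miss things now and then, are a little off and sometimes report something else, mostly with a low value. They report only what shows in the picture. A call takes as long as a camera call. They do not tell look-alikes from the thing itself.
- recognise(picture, name): "centre" ([x, y, z] in mm, in world coordinates, good to about 4 mm: the middle of the surface that is visible of it).
- mark_of(picture, name): "centre" ([x, y, z] in mm, in world coordinates, good to about 4 mm: a listed point, or the origin of a listed thing).
The state is a dict: "time": time; "joints": joint angles; "qd": joint speeds; "tau": joint torques, N m; "position": TCP position; "ee_rot": TCP orientation; "contact_force": force on the tool from outside, world axes, zero at the start; "torque": the same for the moment, N m; "opening": opening from 0.0 (shut) to 1.0 (fully open); "grip_force": force on a finger pad.
Only numpy, scipy, OpenCV 4.12 (cv2) and the standard library are available. Lean on these libraries where they do the work, as an engineer would, in place of code of your own. Each camera call takes 0.05 s, during which the arm holds its last target. There are 200 camera calls.

## Working session

There is one attempt and no reset: what is moved stays moved. The work goes in short steps, Python scripts to look and compute and a tool call to move; the robot and the scene stay as the last step left them, time stands still between calls to the robot, and variables do not carry over. Pictures are saved under pics/ and viewed, at most 10 in all, crops included, and the job is handed in when it is done.

Besides the shell and the picture viewer there is one more tool, called after ">>>" as name(argument=value, ...) on one line, values as JSON. arm_command: Moves the arm, as the interface text tells. Its arguments: {"type":"object","properties":{"delta_pos":{"type":"array"},"spin":{"type":"array"},"gripper":{"type":"number"}},"required":["delta_pos","spin"]}

```bash
mkdir -p pics; cat > h.py <<'E'
from station import state, read_camera, job_done, recognise, mark_of
import numpy as np, cv2
def pix(c,p):
    R=np.array(c["rotation"]);d=R.T@(np.array(p)-np.array(c["eye"]));s=d[:2]/d[2];s=s*(1+c["k1"]*(s@s))
    K=np.array(c["camera_matrix"]);return (K@[s[0],s[1],1])[:2]
def cloud(c):
    K=np.array(c["camera_matrix"]);D=np.array([c["k1"],0,0,0,0.])
    v,u=np.mgrid[0:384,0:512];s=cv2.undistortPoints(np.stack([u,v],-1).reshape(-1,1,2).astype(np.float64),K,D).reshape(384,512,2)
    z=c["range_z"][...,None];P=np.concatenate([s*z,z],-1);return P@np.array(c["rotation"]).T+np.array(c["eye"])
E
python3 - <<'E'
from h import *
print(state())
ims=[]
for n in ["side","top"]:
    c=read_camera(n);cv2.imwrite(f"pics/{n}0.png",c["img"]);print(n,c["eye"],np.round(c["rotation"],2).tolist(),c["camera_matrix"],c["k1"])
    for t in ["balance","hook_seat","pointer_edge","marker_edge","marker_knob","carrier","carrier_eye","carrier_grip","sample_pot","pot_a","glass"]:
        for r in mark_of(c,t)[:4]: print(t,np.round(r["centre"]),round(r["score"],2),np.round(pix(c,r["centre"])))
E
```

```text
{'time': 0.0, 'joints': array([-1.28610398e+00,  3.59524728e-01,  1.51143118e+00, -3.68848479e-06,
        1.27247099e+00, -1.15113576e-01]), 'qd': array([-1.31575828e-03, -6.25772041e-04, -4.67125155e-04, -1.11793031e-03,
       -9.29267000e-05,  4.20814822e-05]), 'tau': array([-7.41660260e-04, -5.15382314e+01, -2.70721024e+01,  6.72515715e-02,
        3.48249497e-02, -1.45388804e-04]), 'position': array([ 233.33453615, -552.02774621,  221.79831278]), 'ee_rot': array([ 9.80085332e-01,  1.98574674e-01, -7.94253087e-05, -9.13681401e-04]), 'contact_force': array([ 0.65828368, -1.09634725, -0.59971638]), 'torque': array([-0.03528815, -0.01778567, -0.04090473]), 'grip_force': 0.0, 'opening': 1.0030446200413201}
side [190.64309444 870.64527822 796.68202523] [-0.2, 0.87, -0.44, 0.1] [[408.48553879   0.         253.79015662]
 [  0.         408.48553879 187.2534145 ]
 [  0.           0.           1.        ]] 0.0065517376644633925Traceback (most recent call last):
  File "<stdin>", line 7, in <module>
  File "h.py", line 4, in pix
    R=np.array(c["rotation"]);d=R.T@(np.array(p)-np.array(c["eye"]));s=d[:2]/d[2];s=s*(1+c["k1"]*(s@s))
                                ~~~^^~~~~~~~~~~~~~~~~~~~~~~~~~~~~~~~
ValueError: matmul: Input operand 1 has a mismatch in its core dimension 0, with gufunc signature (n?,k),(k,m?)->(n?,m?) (size 3 is different from 4)
```

```bash
sed -i 's/np.array(c\["rotation"\])/Rot.from_quat(c["rotation"]).as_matrix()/; s/^import numpy.*/&\nfrom scipy.spatial.transform import Rotation as Rot/' h.py
python3 - <<'E'
from h import *
for n in ["side","top"]:
    c=read_camera(n);cv2.imwrite(f"pics/{n}0.png",c["img"]);print(n,c["eye"],np.round(Rot.from_quat(c["rotation"]).as_matrix()[:,2],2).tolist())
    for t in ["balance","hook_seat","pointer_edge","marker_edge","marker_knob","carrier","carrier_eye","carrier_grip","sample_pot","pot_a","glass"]:
        for r in mark_of(c,t)[:4]: print(t,np.round(r["centre"]),round(r["score"],2),np.round(pix(c,r["centre"])))
E
```

```text
side [190.64309444 870.64527822 796.68202523] [0.34, -0.73, -0.6]
balance [584. 124.   2.] 0.79 [239. 236.]
hook_seat [478. 114. 235.] 0.68 [279. 175.]
pointer_edge [ 631. -167.    0.] 0.67 [265. 178.]
pointer_edge [553. 138. 224.] 0.57 [246. 176.]
pointer_edge [ 456. -189.   -2.] 0.48 [317. 188.]
marker_edge [ 449. -184.  154.] 0.7 [324. 149.]
marker_edge [567. 200. 186.] 0.55 [230. 201.]
marker_knob [568. 204. 187.] 0.42 [229. 202.]
carrier [ 451. -191.    1.] 0.84 [319. 188.]
carrier [746. 153.   3.] 0.79 [185. 225.]
carrier_eye [ 447. -190.  112.] 0.75 [324. 159.]
carrier_eye [747. 149. 111.] 0.57 [181. 195.]
carrier_grip [ 447. -184.  156.] 0.82 [324. 148.]
carrier_grip [748. 147. 158.] 0.56 [180. 180.]
sample_pot [554. 136. 194.] 0.53 [246. 186.]
pot_a [612. 357.  -2.] 0.89 [185. 293.]
pot_a [440. 327.   2.] 0.89 [255. 308.]
glass [ 634. -167.   -1.] 0.79 [265. 178.]
top [ 384.36109654   52.01143104 1155.77977021] [0.18, -0.0, -0.98]
balance [584. 121.  -2.] 0.84 [229. 195.]
hook_seat [474. 112. 236.] 0.49 [226. 223.]
pointer_edge [553. 139. 226.] 0.45 [216. 192.]
marker_edge [553. 138. 196.] 0.42 [218. 194.]
marker_knob [569. 203. 184.] 0.65 [193. 188.]
carrier [ 449. -190.    0.] 0.75 [329. 239.]
carrier [748. 149.   2.] 0.74 [221. 144.]
carrier_eye [747. 150. 117.] 0.88 [217. 133.]
carrier_eye [ 450. -189.  110.] 0.68 [337. 236.]
carrier_grip [746. 154. 159.] 0.91 [215. 128.]
carrier_grip [442. 332.   3.] 0.54 [159. 240.]
carrier_grip [ 449. -187.  157.] 0.48 [341. 236.]
sample_pot [ 448. -190.    5.] 0.75 [330. 239.]
pot_a [610. 354.  -3.] 0.77 [155. 187.]
pot_a [442. 334.  -0.] 0.57 [158. 240.]
glass [ 635. -168.   -3.] 0.87 [320. 179.]
```

```bash
python3 -c "
import cv2,numpy as np
a=cv2.imread('pics/side0.png');b=cv2.imread('pics/top0.png')
cv2.imwrite('pics/both0.png',cv2.resize(np.vstack([a,b]),(400,600),interpolation=3))"
```

```text
(no output)
```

View pics/side0.png

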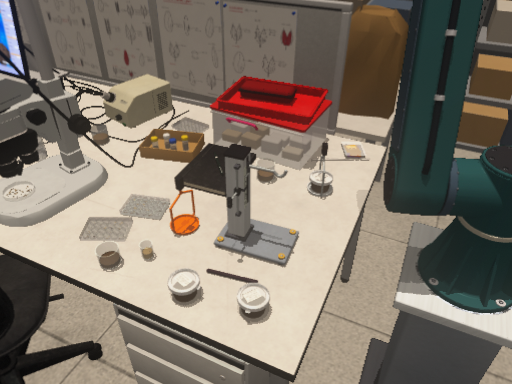

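View pics/top0.png

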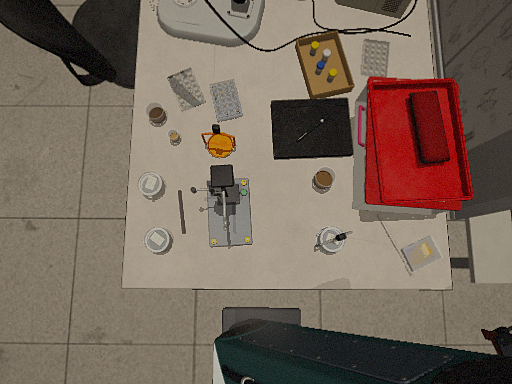

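```bash
python3 -c "
import cv2,numpy as np
a=cv2.imread('pics/side0.png');b=cv2.imread('pics/top0.png')
r=lambda i,x,y,w,h:cv2.resize(i[y:y+h,x:x+w],(400,300),interpolation=2)
cv2.imwrite('pics/crop1.png',np.vstack([np.hstack([r(a,190,140,160,120),r(b,180,150,120,90)]),np.hstack([r(a,290,130,80,60),r(b,290,200,80,60)])]))"
```

```text
(no output)
```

View pics/crop1.png

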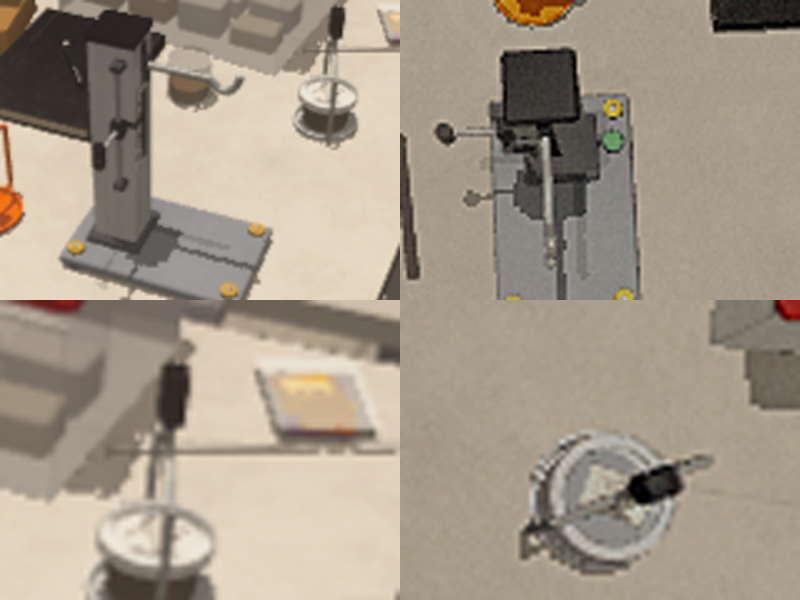

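```bash
python3 - <<'E'
from h import *
C={n:read_camera(n) for n in ["top","side"]}
P={n:cloud(c) for n,c in C.items()}
A=np.vstack([P[n][C[n]["range_z"]>0] for n in C])
def box(n,lo,hi):
    p=P[n][C[n]["range_z"]>0];m=((p>lo)&(p<hi)).all(1);return p[m]
for n in C:
    for nm,lo,hi in [("cap",(500,60,270),(680,200,310)),("base",(380,0,10),(700,230,26)),("grip",(400,-240,135),(500,-140,185)),("bail",(400,-260,60),(500,-130,134)),("knob",(530,180,100),(620,240,240)),("hooktip",(440,80,225),(500,150,280)),("arm",(440,80,225),(540,150,280))]:
        p=box(n,lo,hi)
        if len(p)>3:
            print(n,nm,len(p),"min",np.percentile(p,3,axis=0).round(),"max",np.percentile(p,97,axis=0).round(),"mean",p.mean(0).round(1))
            if nm in("base","bail","arm","grip"):
                q=p[:,:2].astype(np.float32)
                print("   rect",cv2.minAreaRect(q), "line",np.degrees(np.arctan2(*cv2.fitLine(q,cv2.DIST_L2,0,.01,.01)[[1,0],0])))
E
```

```text
top cap 497 min [557.  97. 280.] max [607. 147. 287.] mean [581.3 121.7 283.6]
top base 2107 min [431.  57.  14.] max [619. 179.  24.] mean [509.  113.2  18.3]
   rect ((530.1021728515625, 118.85791778564453), (205.36924743652344, 129.9065704345703), 3.733476161956787) line -11.810393
top grip 62 min [ 437. -196.  144.] max [ 454. -177.  174.] mean [ 445.2 -185.2  167. ]
   rect ((446.36279296875, -187.74114990234375), (15.795717239379883, 20.795873641967773), 26.64569664001465) line -64.49163
top bail 62 min [ 426. -232.   74.] max [ 465. -141.  118.] mean [ 442.8 -179.8  105. ]
   rect ((445.792236328125, -187.5346221923828), (5.933015823364258, 100.40242004394531), 22.47737693786621) line -67.50612
top knob 42 min [559. 183. 182.] max [570. 208. 202.] mean [564.2 197.9 193.1]
top hooktip 57 min [457. 111. 238.] max [499. 119. 256.] mean [478.8 115.  245.5]
top arm 110 min [459. 112. 238.] max [537. 122. 255.] mean [499.2 116.3 246.8]
   rect ((498.01336669921875, 116.39555358886719), (82.4157485961914, 7.849359512329102), 3.783111572265625) line 3.8039033
side cap 339 min [558. 10
[... 355 characters left out ...]
ct ((448.4671936035156, -185.04017639160156), (16.22201156616211, 20.815486907958984), 21.41307258605957) line -25.43709
side bail 76 min [ 429. -228.   64.] max [ 469. -140.  126.] mean [ 444.6 -175.6   96.2]
   rect ((448.0932312011719, -184.20228576660156), (6.67713737487793, 97.91261291503906), 23.14840316772461) line -66.96782
side knob 63 min [561. 182. 175.] max [573. 211. 199.] mean [566.  204.1 188.2]
side hooktip 69 min [460. 114. 234.] max [498. 121. 255.] mean [477.4 117.8 243. ]
side arm 120 min [460. 114. 235.] max [536. 123. 253.] mean [495.5 119.  244. ]
   rect ((499.0296630859375, 118.88568878173828), (81.69462585449219, 8.485553741455078), 3.341477870941162) line 3.4027853
```

```bash
python3 - <<'E'
from h import *
G=[];mk={k:[] for k in["pointer_edge","marker_edge","marker_knob","hook_seat"]}
for i in range(6):
    c=read_camera("side");G.append(c["img"].astype(float))
    for k in mk:
        for r in mark_of(c,k):
            if abs(r["centre"][0]-530)<80 and abs(r["centre"][1]-160)<60: mk[k].append(np.r_[r["centre"],r["score"]]);break
I=np.mean(G,0);np.save("side_ref.npy",I)
for k in mk: print(k,np.round(mk[k],1).tolist())
# predicted column geometry
o=np.array([583.7,122.7]);ex=np.array([.998,.0645]);ey=np.array([-.0645,.998])
W=lambda a,b,z:np.r_[o+a*ex+b*ey,z]
for z in range(150,241,10): print(z,pix(c,W(-31,17,z)).round(1),pix(c,W(-10,82,z)).round(1))
cr=cv2.resize(np.clip(I[140:220,205:300],0,255).astype(np.uint8),None,fx=7,fy=7,interpolation=2)
cv2.imwrite("pics/crop2.png",cr); print(state()["time"])
E
```

```text
pointer_edge [[555.1, 138.5, 225.1, 0.6], [555.1, 137.1, 220.5, 0.6], [555.2, 138.2, 221.1, 0.7], [554.0, 141.3, 219.4, 0.7], [554.5, 136.4, 223.1, 0.5], [554.2, 140.6, 226.0, 0.5]]
marker_edge [[555.0, 137.0, 195.3, 0.6], [555.6, 139.0, 196.0, 0.6], [556.2, 137.6, 198.3, 0.6], [557.5, 136.4, 197.1, 0.7], [478.3, 113.6, 236.7, 0.6], [555.5, 140.4, 193.5, 0.6]]
marker_knob [[567.6, 202.0, 187.6, 0.7], [566.9, 200.8, 188.0, 0.6], [566.0, 199.4, 189.6, 0.6], [568.4, 203.0, 190.1, 0.7], [566.7, 201.4, 186.9, 0.6], [566.7, 202.6, 186.8, 0.6]]
hook_seat [[478.4, 112.7, 234.9, 0.5], [480.5, 115.6, 234.0, 0.4], [476.4, 115.5, 234.3, 0.6], [474.3, 114.6, 236.9, 0.4], [476.0, 114.2, 234.3, 0.6], [479.6, 115.4, 235.2, 0.6]]
150 [246.9 200.2] [228.9 213.5]
160 [246.9 197.1] [228.7 210.4]
170 [246.8 193.9] [228.6 207.2]
180 [246.8 190.8] [228.5 204. ]
190 [246.8 187.6] [228.3 200.7]
200 [246.8 184.3] [228.2 197.4]
210 [246.7 181. ] [228. 194.]
220 [246.7 177.7] [227.9 190.7]
230 [246.7 174.4] [227.8 187.2]
240 [246.7 171. ] [227.6 183.8]
2.9
```

View pics/crop2.png

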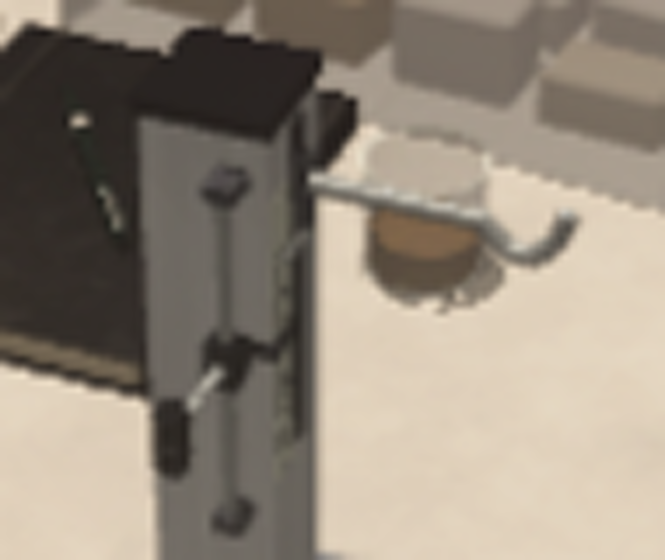

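Crop 1 settles it: the candidates are the steel carrier with the white-lidded pot (side px 319,188; top px 330,239) and the orange empty one (side 185,225; top 221,144). The steel one is meant. Crop 2 shows the knob at side px (229,203), its marker carriage at (238,190), the pointer near (247,175) and the hook tip at (286,171). Next I go above the knob.

>>> arm_command(delta_pos=[[0.0138, 0.0315, 0.02], [0.0138, 0.0315, 0.02], [0.0138, 0.0315, 0.02], [0.0138, 0.0315, 0.02], [0.0138, 0.0315, 0.02], [0.0138, 0.0315, 0.02], [0.0138, 0.0315, 0.02], [0.0138, 0.0315, 0.02]], spin=[0.0515, 0.0515, 0.0515, 0.0515, 0.0515, 0.0515, 0.0515, 0.0515], gripper=1)

```text
time: 3.57
position: [344.1, -299.0, 383.8]
ee_rot: [0.918, 0.396, 0.0, 0.0]
contact_force: [1.3, 0.3, -1.2]
opening: 1.004
grip_force: 0.0
```

>>> arm_command(delta_pos=[[0.0138, 0.0315, 0], [0.0138, 0.0315, 0], [0.0138, 0.0315, 0], [0.0138, 0.0315, 0], [0.0138, 0.0315, 0], [0.0138, 0.0315, 0], [0.0138, 0.0315, 0], [0.0138, 0.0315, 0]], spin=[0.0515, 0.0515, 0.0515, 0.0515, 0.0515, 0.0515, 0.0515, 0.0515])

```text
time: 4.23
position: [454.6, -46.9, 382.9]
ee_rot: [0.818, 0.575, 0.0, 0.0]
contact_force: [0.1, -0.0, 0.7]
opening: 1.001
grip_force: 0.0
```

>>> arm_command(delta_pos=[[0.0138, 0.0315, 0], [0.0138, 0.0315, 0], [0.0138, 0.0315, 0], [0.0138, 0.0315, 0], [0.0138, 0.0315, 0], [0.0138, 0.0315, 0], [0.0138, 0.0315, 0], [0.0138, 0.0315, 0]], spin=[0.0515, 0.0515, 0.0515, 0.0515, 0.0515, 0.0515, 0.0515, 0.0515], gripper=0.6)

```text
time: 4.9
position: [565.0, 205.1, 382.6]
ee_rot: [0.683, 0.731, -0.0, 0.0]
contact_force: [0.2, -0.6, 0.3]
opening: 0.602
grip_force: 0.0
```

>>> arm_command(delta_pos=[[0.002, -0.0018, -0.026], [0, 0, -0.026], [0, 0, -0.026], [0, 0, -0.026], [0, 0, -0.026], [0, 0, -0.026], [0, 0, -0.026], [0, 0, -0.026]], spin=[0, 0, 0, 0, 0, 0, 0, 0])

```text
time: 5.57
position: [566.7, 201.6, 173.5]
ee_rot: [0.684, 0.73, 0.0, 0.0]
contact_force: [0.9, -0.6, -0.0]
opening: 0.598
grip_force: 0.0
```

```bash
python3 - <<'E'
from h import *
a=read_camera("side")["img"];b=read_camera("top")["img"]
r=lambda i,x,y,w,h:cv2.resize(i[y:y+h,x:x+w],(400,400),interpolation=2)
cv2.imwrite('pics/crop3.png',np.hstack([r(a,180,120,120,120),r(b,150,140,120,120)]));print(state()["position"])
E
```

```text
[563.37595777 200.70775451 170.44039917]
```

View pics/crop3.png

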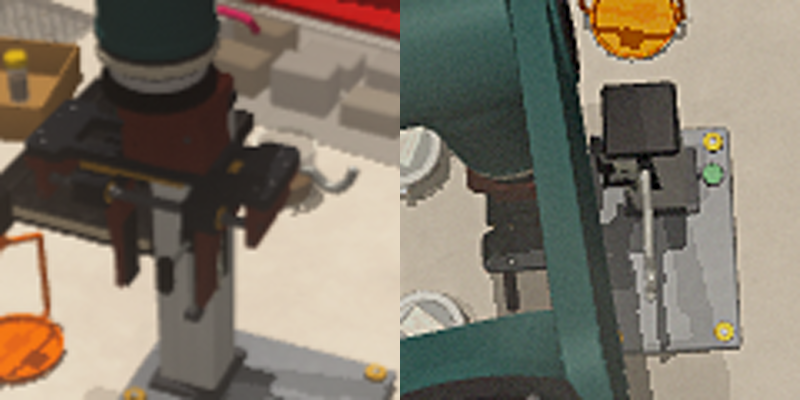

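Fingers straddle the knob (crop 165,275), centred. Now I close.

>>> arm_command(delta_pos=[[0, 0, 0], [0, 0, 0], [0, 0, 0], [0, 0, 0], [0, 0, 0], [0, 0, 0]], spin=[0, 0, 0, 0, 0, 0], gripper=0.0)

```text
time: 6.17
position: [567.2, 201.7, 175.6]
ee_rot: [0.684, 0.73, 0.001, 0.0]
contact_force: [0.0, 0.4, 0.3]
opening: 0.185
grip_force: 0.0
```

>>> arm_command(delta_pos=[[0, 0, 0], [0, 0, 0], [0, 0, 0]], spin=[0, 0, 0])

```text
time: 6.42
position: [567.2, 201.6, 174.9]
ee_rot: [0.684, 0.73, 0.0, 0.0]
contact_force: [1.2, 0.6, 0.5]
opening: 0.14
grip_force: 30.0
```

>>> arm_command(delta_pos=[[0, 0, 0.0025], [0, 0, 0.0025], [0, 0, 0.0025], [0, 0, 0.0025], [0, 0, 0.0025], [0, 0, 0.0025], [0, 0, 0.0025], [0, 0, 0.0025]], spin=[0, 0, 0, 0, 0, 0, 0, 0])

```text
time: 7.08
position: [567.0, 201.6, 195.0]
ee_rot: [0.684, 0.73, 0.0, 0.0]
contact_force: [2.8, 0.4, -0.8]
opening: 0.141
grip_force: 30.0
```

>>> arm_command(delta_pos=[[0, 0, 0], [0, 0, 0], [0, 0, 0], [0, 0, 0]], spin=[0, 0, 0, 0], gripper=0.6)

```text
time: 7.42
position: [565.9, 201.4, 194.2]
ee_rot: [0.684, 0.73, -0.001, -0.0]
contact_force: [-0.5, -0.6, -0.5]
opening: 0.404
grip_force: 0.0
```

>>> arm_command(delta_pos=[[0, 0, 0.02], [0, 0, 0.03], [0, 0, 0.03], [0, 0, 0.03], [0, 0, 0.03], [0, 0, 0.02], [0, 0, 0]], spin=[0, 0, 0, 0, 0, 0, 0])

```text
time: 8.0
position: [568.7, 202.0, 359.7]
ee_rot: [0.684, 0.73, 0.003, 0.002]
contact_force: [0.1, 1.1, 0.1]
opening: 0.599
grip_force: 0.0
```

```bash
cat > gap.py <<'E'
from h import *
import sys
G=[];mk={k:[] for k in["pointer_edge","marker_edge","marker_knob"]}
for i in range(6):
    c=read_camera("side");G.append(c["img"].astype(float))
    for k in mk:
        for r in mark_of(c,k):
            if np.hypot(r["centre"][0]-560,r["centre"][1]-160)<60: mk[k].append(np.r_[r["centre"],r["score"]]);break
I=np.mean(G,0);np.save(sys.argv[1]+".npy",I)
for k in mk: print(k,np.round(np.array(mk[k])[:,2],1).tolist(),np.median(mk[k],0).round(1))
R=np.load("side_ref.npy")
for nm,(x,y,w,h) in {"tip":(272,162,20,20),"col":(225,205,30,25)}.items():
    g=lambda J:cv2.cvtColor(np.float32(J[y:y+h,x:x+w]),cv2.COLOR_BGR2GRAY)
    print(nm,cv2.phaseCorrelate(g(R),g(I),cv2.createHanningWindow((w,h),cv2.CV_32F)))
for nm,J in (("ref",R),("now",I)):
    g=J.mean(2)
    print(nm);print(np.c_[np.arange(166,196),g[166:196,241:253].round()].astype(int))
b=np.hstack([cv2.resize(np.clip(J[150:215,215:275],0,255).astype(np.uint8),(390,423),interpolation=2) for J in(R,I)])
cv2.imwrite(f"pics/{sys.argv[1]}.png",b);print(state()["position"],state()["time"])
E
python3 gap.py g1
```

```text
pointer_edge [225.6, 222.1, 223.1, 225.1, 221.8] [554.  138.3 223.1   0.6]
marker_edge [213.4, 216.3, 216.5, 217.2, 215.3] [554.7 136.1 216.3   0.6]
marker_knob [208.2, 206.7, 207.4, 208.5, 207.7, 205.0] [568.  201.4 207.6   0.6]
tip ((-0.0067783211126251075, 0.0019366945030157012), 0.9995449849963188)
col ((0.03411328165935146, 0.3868273307767449), 0.9992728684743245)
ref
[[166  95 102  96  93  97  66  46  52 104 125 137 163]
 [167  99 102  96  99  94  63  47  53  67  92 105 109]
 [168 103 103  99 104  98  66  48  47  51 131 157 147]
 [169 103 103 102 100  99  75  52  47  51 154 201 208]
 [170 103 103 102  99  99  76  52  47  51 154 200 208]
 [171 104 102 102 100  99  76  52  47  54 155 200 208]
 [172 105 103 102 100  99  75  58  60  70 157 200 208]
 [173 105 104 103 101 100  76  80  90  89 159 199 208]
 [174 106 104 102 101  97  87  91  84  89 160 200 208]
 [175 106 103 103  97  88  96  74  71  87 159 200 208]
 [176 106 104 103  89  95  92  58  66  87 160 201 208]
 [177 106 104 103  93  90  72  45  65  88 161 200 207]
 [178 105 104 104  87  95  74  45  65  88 162 200 207]
 [179 106
[... 1926 characters left out ...]
  60  61  56  51  84  72  45  65  88 161 200 207]
 [185  92 102  90  81  83  69  45  66  88 162 200 206]
 [186  94 102 101  86  95  74  46  66  89 161 199 206]
 [187  98 102 101  88  92  73  46  66  89 160 198 206]
 [188 103 102 102  88  80  67  46  66  89 159 198 206]
 [189 104 102 102  88  84  69  46  66  89 160 198 205]
 [190 104 103 102  88  95  75  46  67  89 160 198 206]
 [191 103 103 102  88  95  75  46  66  90 159 198 205]
 [192 104 103 102  88  92  73  47  67  90 158 198 205]
 [193 103 103 102  88  78  64  46  67  90 160 198 205]
 [194 104 103 102  89  72  57  43  68  90 160 198 206]
 [195 104 103 103  89  81  68  47  68  90 160 198 207]]
[566.74172544 201.53706113 354.64215785] 9.2
```

View pics/g1.png

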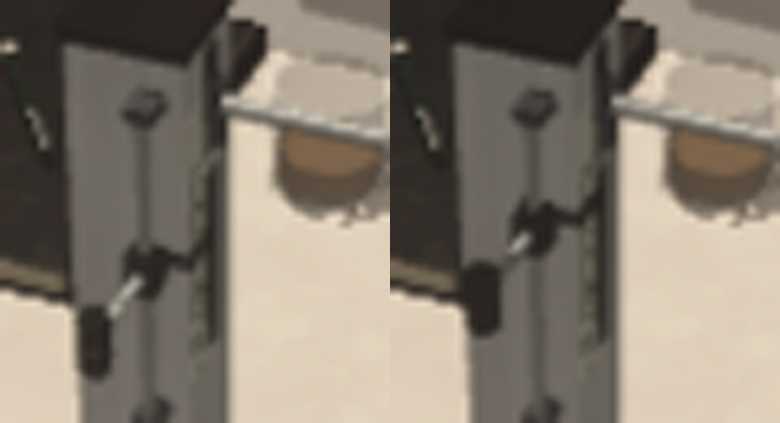

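Marker is 20 mm up, untouched by the hook; about 7 mm remain (black blade top at row ≈179, pointer underside at ≈176.7, 0.33 px/mm). Re-grip and rise 5 mm more.

>>> arm_command(delta_pos=[[0, 0, -0.03], [0, 0, -0.03], [0, 0, -0.03], [0, 0, -0.03], [0, 0, -0.025], [0, 0, -0.015], [0, 0, 0], [0, 0, 0]], spin=[0, 0, 0, 0, 0, 0, 0, 0], gripper=0.4)

```text
time: 9.87
position: [566.3, 201.4, 194.1]
ee_rot: [0.684, 0.73, -0.001, -0.001]
contact_force: [0.2, -0.2, 0.2]
opening: 0.398
grip_force: 0.0
```

>>> arm_command(delta_pos=[[0, 0, 0], [0, 0, 0], [0, 0, 0], [0, 0, 0], [0, 0, 0], [0, 0, 0]], spin=[0, 0, 0, 0, 0, 0], gripper=0.0)

```text
time: 10.37
position: [567.3, 201.7, 195.3]
ee_rot: [0.684, 0.73, 0.001, 0.0]
contact_force: [1.0, 0.2, 1.2]
opening: 0.144
grip_force: 30.0
```

>>> arm_command(delta_pos=[[0, 0, 0.001], [0, 0, 0.001], [0, 0, 0.001], [0, 0, 0.001], [0, 0, 0.001], [0, 0, 0], [0, 0, 0]], spin=[0, 0, 0, 0, 0, 0, 0])

```text
time: 10.95
position: [567.1, 201.6, 199.9]
ee_rot: [0.684, 0.73, 0.0, 0.0]
contact_force: [2.9, 1.0, 0.8]
opening: 0.134
grip_force: 30.0
```

>>> arm_command(delta_pos=[[0, 0, 0], [0, 0, 0], [0, 0, 0], [0, 0, 0]], spin=[0, 0, 0, 0], gripper=0.4)

```text
time: 11.28
position: [566.1, 201.4, 199.3]
ee_rot: [0.684, 0.73, -0.001, -0.0]
contact_force: [0.6, -0.7, -0.7]
opening: 0.383
grip_force: 0.0
```

>>> arm_command(delta_pos=[[0, 0, 0.02], [0, 0, 0.03], [0, 0, 0.03], [0, 0, 0.03], [0, 0, 0.03], [0, 0, 0.02], [0, 0, 0]], spin=[0, 0, 0, 0, 0, 0, 0])

```text
time: 11.87
position: [568.7, 202.0, 364.8]
ee_rot: [0.684, 0.73, 0.003, 0.002]
contact_force: [0.6, -0.8, 1.1]
opening: 0.403
grip_force: 0.0
```

```bash
python3 gap.py g2 | grep -v "^ref" | awk '/now/{f=1} !/^ ?\[\[? ?1[6-9]/||f'
```

```text
pointer_edge [223.0, 221.8, 221.7, 223.6, 220.7, 220.0] [554.8 137.3 221.8   0.6]
marker_edge [219.2, 219.2, 220.6, 217.4, 221.1, 223.4] [5.554e+02 1.379e+02 2.199e+02 5.000e-01]
marker_knob [212.7, 213.2, 209.9, 211.3, 220.1, 211.3] [5.673e+02 2.006e+02 2.120e+02 5.000e-01]
tip ((0.004992883800035486, -0.005290358224900871), 0.9991328671202063)
col ((0.02673659319157906, 0.3585783932975879), 0.9753051554361979)
now
[[166  94 100  94  92  96  65  45  51  94 121 124 144]
 [167  98 100  95  97  93  62  45  52  67  92 104 108]
 [168 102 100  98  99  94  65  47  45  50 130 157 146]
 [169 102 101 101  99  99  75  51  45  51 153 200 208]
 [170 103 100 101  99  98  75  51  45  50 154 200 208]
 [171 103 100 101  99  98  75  51  46  54 154 199 208]
 [172 103 101 101  99  98  74  54  54  67 156 199 207]
 [173 103 101 102  99  98  73  65  74  84 158 199 207]
 [174 103 101 101  99  94  76  72  78  88 159 199 207]
 [175 103 101 101  96  79  76  64  69  86 159 200 207]
 [176 103 101 102  87  80  73  50  65  87 159 200 207]
 [177 103 101 102  92  85  58  39  64  87 160 200 206]
 [178 103 101 102  8
[... 319 characters left out ...]
 102 100  85  90  72  45  66  88 160 199 206]
 [185  98 102 100  85  83  69  45  66  88 161 200 206]
 [186 103 102 100  86  94  74  46  66  89 160 199 206]
 [187 103 102 101  88  91  73  46  66  89 160 198 206]
 [188 103 102 102  88  80  67  46  66  89 159 198 205]
 [189 103 103 102  88  84  69  46  67  89 159 198 205]
 [190 104 102 102  88  95  75  46  67  89 160 198 206]
 [191 104 102 102  88  95  75  47  66  90 159 197 205]
 [192 103 103 102  88  92  73  47  67  90 158 197 204]
 [193 104 102 102  88  78  64  46  67  90 160 198 205]
 [194 104 103 102  88  72  57  43  67  90 159 198 206]
 [195 104 103 102  88  81  68  47  67  90 160 198 206]]
[566.74852764 201.54432881 359.64600084] 13.0667
```

>>> arm_command(delta_pos=[[0, 0, -0.03], [0, 0, -0.03], [0, 0, -0.03], [0, 0, -0.03], [0, 0, -0.025], [0, 0, -0.015], [0, 0, 0], [0, 0, 0]], spin=[0, 0, 0, 0, 0, 0, 0, 0], gripper=0.4)

```text
time: 13.73
position: [566.3, 201.5, 199.1]
ee_rot: [0.684, 0.73, -0.001, -0.001]
contact_force: [0.1, 0.1, 0.2]
opening: 0.402
grip_force: 0.0
```

>>> arm_command(delta_pos=[[0, 0, 0], [0, 0, 0], [0, 0, 0], [0, 0, 0], [0, 0, 0], [0, 0, 0]], spin=[0, 0, 0, 0, 0, 0], gripper=0.0)

```text
time: 14.23
position: [567.2, 201.7, 200.2]
ee_rot: [0.684, 0.73, 0.001, 0.0]
contact_force: [1.8, 0.5, 0.4]
opening: 0.14
grip_force: 30.0
```

```bash
cat > tip.py <<'E'
from h import *
import sys,os
I=np.mean([read_camera("side")["img"].astype(float) for _ in range(2)],0)
if len(sys.argv)>1: np.save("tipref.npy",I)
for f in("side_ref.npy","tipref.npy"):
    R=np.load(f);x,y,w,h=276,160,18,22
    g=lambda J:cv2.cvtColor(np.float32(J[y:y+h,x:x+w]),cv2.COLOR_BGR2GRAY)
    print(f,cv2.phaseCorrelate(g(R),g(I),cv2.createHanningWindow((w,h),cv2.CV_32F)),"absdiff",np.abs(g(R)-g(I)).mean(), "max",np.abs(g(R)-g(I)).max())
print(state()["position"],state()["time"])
E
python3 tip.py r
```

```text
side_ref.npy ((0.007027464070423761, -0.0022104902751731714), 0.9995963725226896) absdiff 0.85992664 max 6.7563477
tipref.npy ((0.0, 0.0), 1.0) absdiff 0.0 max 0.0
[567.21286909 201.67337429 199.99947236] 14.3333
```

>>> arm_command(delta_pos=[[0, 0, 0.0005], [0, 0, 0.0005], [0, 0, 0], [0, 0, 0]], spin=[0, 0, 0, 0])

```text
time: 14.67
position: [567.1, 201.7, 200.8]
ee_rot: [0.684, 0.73, 0.0, 0.0]
contact_force: [2.3, 1.3, 0.8]
opening: 0.141
grip_force: 30.0
```

```bash
python3 tip.py
```

```text
side_ref.npy ((-0.004005219744568578, 0.035684305832129226), 0.9948216124817177) absdiff 0.8741773 max 6.8723373
tipref.npy ((-0.00961293528787266, 0.03480240725599515), 0.9901007747070657) absdiff 0.25868952 max 1.1439819
[567.08074801 201.63907811 200.74488665] 14.7667
```

>>> arm_command(delta_pos=[[0, 0, 0.0005], [0, 0, 0], [0, 0, 0]], spin=[0, 0, 0])

```text
time: 15.02
position: [567.0, 201.6, 201.2]
ee_rot: [0.684, 0.73, 0.0, 0.0]
contact_force: [3.6, 1.0, 0.2]
opening: 0.141
grip_force: 30.0
```

```bash
python3 tip.py
```

```text
side_ref.npy ((0.008572938893964377, 0.04212163122032564), 0.989081674841819) absdiff 0.85624355 max 7.049835
tipref.npy ((0.004058721361769102, 0.037682716695051965), 0.984627455059025) absdiff 0.23755516 max 1.0
[566.9912214  201.64415413 201.22182521] 15.1167
```

>>> arm_command(delta_pos=[[0, 0, 0.0005], [0, 0, 0], [0, 0, 0]], spin=[0, 0, 0])

```text
time: 15.37
position: [567.0, 201.6, 201.8]
ee_rot: [0.684, 0.73, 0.0, 0.0]
contact_force: [3.3, 1.5, -0.6]
opening: 0.14
grip_force: 30.0
```

```bash
python3 tip.py
```

```text
side_ref.npy ((-0.0005703554857454662, 0.03057590851430092), 0.992224307730794) absdiff 0.8224552 max 7.049835
tipref.npy ((-0.005787500253211064, 0.027748983618124612), 0.98652887220184) absdiff 0.24735425 max 1.2065048
[566.91720168 201.61783457 201.7239594 ] 15.4667
```

>>> arm_command(delta_pos=[[0, 0, 0.0005], [0, 0, 0], [0, 0, 0]], spin=[0, 0, 0])

```text
time: 15.72
position: [566.9, 201.6, 202.2]
ee_rot: [0.684, 0.73, 0.0, 0.0]
contact_force: [3.7, 1.7, -0.2]
opening: 0.138
grip_force: 30.0
```

```bash
python3 tip.py
```

```text
side_ref.npy ((-0.0017562083929263395, 0.031022172244963286), 0.9928022782421775) absdiff 0.86131394 max 6.6595
tipref.npy ((-0.0071735098139580344, 0.02838213274673329), 0.9884396090551659) absdiff 0.23685054 max 1.0570221
[566.86955028 201.58781556 202.21559226] 15.8167
```

>>> arm_command(delta_pos=[[0, 0, 0.0005], [0, 0, 0], [0, 0, 0]], spin=[0, 0, 0])

```text
time: 16.07
position: [566.8, 201.6, 202.7]
ee_rot: [0.684, 0.73, 0.0, -0.0]
contact_force: [3.7, 2.2, -0.2]
opening: 0.141
grip_force: 30.0
```

```bash
python3 tip.py
```

```text
side_ref.npy ((0.02332133945971826, -0.011626534575899683), 0.9707792444085633) absdiff 0.8681397 max 6.578842
tipref.npy ((0.021326474079939928, -0.023008160822678647), 0.9753515661038734) absdiff 0.24732688 max 1.2934875
[566.8320574  201.61153211 202.68864584] 16.1667
```

>>> arm_command(delta_pos=[[0, 0, 0.0005], [0, 0, 0], [0, 0, 0]], spin=[0, 0, 0])

```text
time: 16.42
position: [566.8, 201.6, 203.2]
ee_rot: [0.684, 0.73, 0.0, 0.0]
contact_force: [4.6, 2.4, -0.1]
opening: 0.139
grip_force: 30.0
```

```bash
python3 tip.py
```

```text
side_ref.npy ((0.023251396582043782, 0.036418906136502116), 0.9891136994378434) absdiff 0.8662299 max 6.6358414
tipref.npy ((0.018862490136909216, 0.032131042520266107), 0.984304359389676) absdiff 0.23992315 max 0.94299316
[566.83208388 201.5831745  203.18162521] 16.5167
```

>>> arm_command(delta_pos=[[0, 0, 0.0005], [0, 0, 0], [0, 0, 0]], spin=[0, 0, 0])

```text
time: 16.77
position: [566.8, 201.6, 203.7]
ee_rot: [0.684, 0.73, 0.0, -0.0]
contact_force: [4.8, 1.8, -1.0]
opening: 0.141
grip_force: 30.0
```

```bash
python3 tip.py
```

```text
side_ref.npy ((0.024783264112350878, 0.01895831740119469), 0.9998648409490232) absdiff 0.8435146 max 7.199341
tipref.npy ((0.017729059071486475, 0.020653765011642733), 0.9983813530868955) absdiff 0.23490503 max 1.2934875
[566.82864608 201.5919904  203.66828278] 16.8667
```

>>> arm_command(delta_pos=[[0, 0, 0.0005], [0, 0, 0], [0, 0, 0]], spin=[0, 0, 0])

```text
time: 17.12
position: [566.8, 201.6, 204.2]
ee_rot: [0.684, 0.73, 0.0, -0.0]
contact_force: [4.4, 2.1, -0.0]
opening: 0.142
grip_force: 30.0
```

```bash
python3 tip.py
```

```text
side_ref.npy ((0.01620040225494712, -0.02299801509350985), 0.9960304082681736) absdiff 0.8509874 max 7.049835
tipref.npy ((0.00940519858249722, -0.022140615552268983), 0.9986440034203783) absdiff 0.24243768 max 1.0570221
[566.80957861 201.59868475 204.16155685] 17.2167
```

>>> arm_command(delta_pos=[[0, 0, 0], [0, 0, 0], [0, 0, 0], [0, 0, 0]], spin=[0, 0, 0, 0], gripper=0.4)

```text
time: 17.55
position: [565.5, 201.1, 203.6]
ee_rot: [0.684, 0.73, -0.001, -0.001]
contact_force: [-0.0, 0.6, 0.7]
opening: 0.384
grip_force: 0.0
```

>>> arm_command(delta_pos=[[0, 0, 0.02], [0, 0, 0.03], [0, 0, 0.03], [0, 0, 0.03], [0, 0, 0.03], [0, 0, 0.02], [0, 0, 0]], spin=[0, 0, 0, 0, 0, 0, 0])

```text
time: 18.13
position: [568.4, 201.9, 369.2]
ee_rot: [0.684, 0.73, 0.003, 0.002]
contact_force: [0.7, -0.5, -0.3]
opening: 0.403
grip_force: 0.0
```

```bash
python3 gap.py g3 | grep -v "^ref" | awk '/now/{f=1} !/^ ?\[\[? ?1[6-9]/||f'; python3 - <<'E'
import numpy as np,cv2
b=[cv2.resize(np.clip(np.load(f)[160:195,230:262],0,255).astype(np.uint8),(256,280),interpolation=0) for f in("g1.npy","g2.npy","g3.npy")]
cv2.imwrite("pics/cmp.png",np.hstack(b))
E
```

```text
pointer_edge [221.0, 224.6, 223.7, 221.4, 222.0, 222.2] [553.3 138.9 222.1   0.6]
marker_edge [222.3, 221.7, 221.1, 223.4, 219.6] [5.556e+02 1.362e+02 2.217e+02 4.000e-01]
marker_knob [215.3, 211.9, 213.5, 216.9, 215.6] [5.672e+02 2.032e+02 2.153e+02 5.000e-01]
tip ((-0.0001415651345961777, -0.0003903503413216214), 1.00003877626732)
col ((0.03343507191760864, 0.3684379230083934), 0.9934398803710938)
now
[[166  94 100  94  92  97  65  45  51  97 122 124 147]
 [167  98 100  95  97  93  62  46  52  67  92 104 108]
 [168 102 100  98  98  94  66  47  45  51 131 157 146]
 [169 102 100 101  99  98  75  51  45  51 153 200 208]
 [170 103 100 100  99  98  75  51  45  51 154 200 208]
 [171 102 100 101  99  98  75  51  46  54 154 199 208]
 [172 103 101 101  99  98  74  54  53  67 156 199 207]
 [173 103 101 101  99  98  74  65  74  84 158 199 208]
 [174 103 101 101  99  94  76  72  78  88 159 199 207]
 [175 102 101 101  96  79  76  64  69  86 158 199 207]
 [176 103 101 101  87  79  74  51  65  86 159 199 207]
 [177 103 101 102  92  79  56  39  64  87 160 200 206]
 [178 101 101 102  81  48  38  37
[... 306 characters left out ...]
 102 100  85  90  72  45  65  88 160 199 206]
 [185 103 102 100  85  83  69  46  66  88 161 200 206]
 [186 103 102 101  86  95  74  46  66  88 160 199 206]
 [187 103 102 101  87  92  73  46  66  89 159 198 206]
 [188 103 102 102  88  80  67  46  66  89 159 197 205]
 [189 103 102 102  88  84  69  46  66  89 159 198 205]
 [190 103 102 102  88  95  75  46  66  89 159 198 206]
 [191 103 102 102  88  95  75  46  66  89 159 197 205]
 [192 103 103 102  88  92  73  47  67  90 158 197 204]
 [193 104 103 102  88  78  64  46  67  90 160 198 205]
 [194 104 102 103  88  72  57  44  68  90 160 197 206]
 [195 104 102 102  89  81  68  48  68  91 160 198 206]]
[566.73213543 201.55148012 364.15358313] 19.3333
```

View pics/cmp.png

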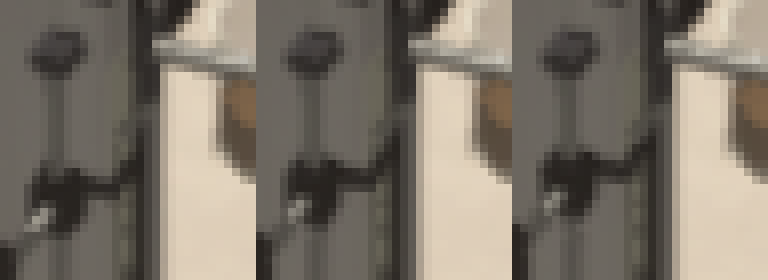

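The black blade is now almost under the pointer (rows 177–178 vs. 176) and the hook has not moved. I'll re-grip and creep until the tip first stirs.

>>> arm_command(delta_pos=[[0, 0, -0.03], [0, 0, -0.03], [0, 0, -0.03], [0, 0, -0.03], [0, 0, -0.025], [0, 0, -0.015], [0, 0, 0], [0, 0, 0]], spin=[0, 0, 0, 0, 0, 0, 0, 0], gripper=0.4)

```text
time: 20.0
position: [566.3, 201.4, 203.6]
ee_rot: [0.684, 0.73, -0.001, -0.001]
contact_force: [0.8, -0.1, 1.4]
opening: 0.403
grip_force: 0.0
```

>>> arm_command(delta_pos=[[0, 0, 0], [0, 0, 0], [0, 0, 0], [0, 0, 0], [0, 0, 0], [0, 0, 0]], spin=[0, 0, 0, 0, 0, 0], gripper=0.0)

```text
time: 20.5
position: [567.3, 201.7, 204.7]
ee_rot: [0.684, 0.73, 0.001, 0.0]
contact_force: [0.6, -0.0, -0.0]
opening: 0.136
grip_force: 30.0
```

>>> arm_command(delta_pos=[[0, 0, 0.0005], [0, 0, 0], [0, 0, 0]], spin=[0, 0, 0])

```text
time: 20.75
position: [567.2, 201.7, 204.8]
ee_rot: [0.684, 0.73, 0.0, 0.0]
contact_force: [0.8, 0.2, 0.4]
opening: 0.138
grip_force: 30.0
```

```bash
python3 tip.py
```

```text
side_ref.npy ((0.05789539157753154, -0.018630243493042542), 0.9772694349219954) absdiff 0.8536124 max 7.199341
tipref.npy ((0.054508520766239243, -0.02685438284703423), 0.9796942844986916) absdiff 0.23257354 max 1.0570221
[567.15653639 201.65999931 204.79353784] 20.85
```

>>> arm_command(delta_pos=[[0, 0, 0.0005], [0, 0, 0], [0, 0, 0]], spin=[0, 0, 0])

```text
time: 21.1
position: [567.0, 201.7, 205.2]
ee_rot: [0.684, 0.73, 0.0, 0.0]
contact_force: [2.5, 0.4, 0.9]
opening: 0.139
grip_force: 30.0
```

```bash
python3 tip.py
```

```text
side_ref.npy ((0.02046166942580996, 0.019480319427374937), 0.9717083759605885) absdiff 0.84166646 max 6.7563477
tipref.npy ((0.018814846179433076, 0.006521017250701533), 0.9685048278835084) absdiff 0.2358927 max 0.9430084
[567.02676058 201.67500951 205.20743231] 21.2
```

>>> arm_command(delta_pos=[[0, 0, 0.0005], [0, 0, 0], [0, 0, 0]], spin=[0, 0, 0])

```text
time: 21.45
position: [567.0, 201.6, 205.7]
ee_rot: [0.684, 0.73, 0.0, 0.0]
contact_force: [3.8, 1.8, -0.6]
opening: 0.137
grip_force: 30.0
```

```bash
python3 tip.py
```

```text
side_ref.npy ((0.030292838837601366, 0.04207978033269022), 0.9936878947127197) absdiff 0.84321433 max 6.6025085
tipref.npy ((0.0245917981531818, 0.04038807128050159), 0.9892159888382863) absdiff 0.23880878 max 1.350502
[566.98973406 201.60630445 205.74119285] 21.55
```

>>> arm_command(delta_pos=[[0, 0, 0.0005], [0, 0, 0], [0, 0, 0]], spin=[0, 0, 0])

```text
time: 21.8
position: [566.9, 201.6, 206.2]
ee_rot: [0.684, 0.73, 0.0, 0.0]
contact_force: [3.4, 1.1, -0.9]
opening: 0.138
grip_force: 30.0
```

```bash
python3 tip.py
```

```text
side_ref.npy ((0.010423985504800726, 0.02187880588377844), 0.98016340299337) absdiff 0.84659094 max 6.905838
tipref.npy ((0.007451080503882324, 0.013155438862998636), 0.9768870933050359) absdiff 0.25323805 max 1.1495209
[566.92894278 201.6343541  206.2350506 ] 21.9
```

>>> arm_command(delta_pos=[[0, 0, 0.0005], [0, 0, 0], [0, 0, 0]], spin=[0, 0, 0])

```text
time: 22.15
position: [566.9, 201.6, 206.7]
ee_rot: [0.684, 0.73, 0.0, 0.0]
contact_force: [3.8, 2.3, -0.9]
opening: 0.141
grip_force: 30.0
```

```bash
python3 tip.py
```

```text
side_ref.npy ((0.019257032994525858, 0.031933697201532496), 0.9958054673064638) absdiff 0.82757956 max 6.7853394
tipref.npy ((0.013147837515651517, 0.03101852208331124), 0.9918961990797134) absdiff 0.25174552 max 1.0
[566.88773586 201.59782404 206.73680952] 22.25
```

>>> arm_command(delta_pos=[[0, 0, 0.0005], [0, 0, 0], [0, 0, 0]], spin=[0, 0, 0])

```text
time: 22.5
position: [566.9, 201.6, 207.2]
ee_rot: [0.684, 0.73, 0.0, 0.0]
contact_force: [4.0, 1.3, -0.4]
opening: 0.14
grip_force: 30.0
```

```bash
python3 tip.py
```

```text
side_ref.npy ((0.002622372914363069, 0.028770080796569175), 0.9929886244375397) absdiff 0.8530905 max 7.4928436
tipref.npy ((-0.0029079626152750393, 0.026343166761295222), 0.9894532586137453) absdiff 0.24489345 max 1.2935028
[566.8710705  201.59439015 207.19427535] 22.6
```

>>> arm_command(delta_pos=[[0, 0, 0.0005], [0, 0, 0], [0, 0, 0]], spin=[0, 0, 0])

```text
time: 22.85
position: [566.8, 201.6, 207.7]
ee_rot: [0.684, 0.73, 0.0, -0.0]
contact_force: [4.3, 2.0, -0.4]
opening: 0.142
grip_force: 30.0
```

```bash
python3 tip.py
```

```text
side_ref.npy ((-0.003798999620137522, 0.029948376987700698), 0.9971526611458372) absdiff 0.8360408 max 6.7563477
tipref.npy ((-0.010033284092873629, 0.02981502120061208), 0.9932273931594359) absdiff 0.22526471 max 1.0000153
[566.82825099 201.59245061 207.6606244 ] 22.95
```

>>> arm_command(delta_pos=[[0, 0, 0.0005], [0, 0, 0], [0, 0, 0]], spin=[0, 0, 0])

```text
time: 23.2
position: [566.8, 201.6, 208.2]
ee_rot: [0.684, 0.73, 0.0, 0.0]
contact_force: [4.3, 1.5, -0.3]
opening: 0.14
grip_force: 30.0
```

```bash
python3 tip.py
```

```text
side_ref.npy ((0.033378820439343926, -0.013693209353837332), 0.9752564584767377) absdiff 0.8462772 max 6.606842
tipref.npy ((0.03059189787609995, -0.022799376754162992), 0.9784801260188773) absdiff 0.22907737 max 1.0869904
[566.82809217 201.62186024 208.19271881] 23.3
```

>>> arm_command(delta_pos=[[0, 0, 0], [0, 0, 0], [0, 0, 0], [0, 0, 0]], spin=[0, 0, 0, 0], gripper=0.4)

```text
time: 23.63
position: [565.4, 201.1, 207.6]
ee_rot: [0.684, 0.73, -0.001, -0.001]
contact_force: [-0.3, 0.1, 0.2]
opening: 0.387
grip_force: 0.0
```

>>> arm_command(delta_pos=[[0, 0, 0.02], [0, 0, 0.035], [0, 0, 0.035], [0, 0, 0.035], [0, 0, 0.035], [0, 0, 0]], spin=[0, 0, 0, 0, 0, 0])

```text
time: 24.13
position: [569.3, 202.1, 375.9]
ee_rot: [0.684, 0.73, 0.005, 0.003]
contact_force: [1.4, 0.6, -0.1]
opening: 0.399
grip_force: 0.0
```

```bash
sed -i 's/range(6)/range(3)/' gap.py; python3 gap.py g4 | grep -v "^ref" | awk '/now/{f=1} !/^ ?\[\[? ?1[6-9]/||f' | head -27
```

```text
pointer_edge [221.0, 221.8, 221.6] [5.567e+02 1.376e+02 2.216e+02 5.000e-01]
marker_edge [223.3, 225.3, 225.8] [553.7 138.2 225.3   0.6]
marker_knob [217.0, 217.7, 216.9] [569.5 203.  217.    0.6]
tip ((0.01355296575645859, -0.007766970288225039), 0.9996727511286736)
col ((0.010621013272013258, 0.39004187394518475), 0.9733901511828105)
now
[[166  94 100  94  93  96  65  45  51 100 123 128 160]
 [167  98 100  95  97  93  62  46  52  67  91 104 108]
 [168 102 100  98  98  94  65  47  45  50 130 156 146]
 [169 103 101 101  99  98  75  51  45  51 153 200 208]
 [170 103 100 100  99  98  75  51  46  51 153 200 208]
 [171 103 100 100  99  98  75  51  46  53 154 199 207]
 [172 103 101 100  99  98  74  54  53  67 156 199 207]
 [173 103 100 101  99  99  73  65  75  85 158 199 207]
 [174 103 101 101  99  94  76  72  77  87 159 199 207]
 [175 103 101 101  96  80  76  64  69  86 159 199 207]
 [176 103 101 102  87  80  74  51  65  86 159 200 207]
 [177 101 101 102  88  78  57  39  64  87 160 200 206]
 [178  87  93  94  62  40  46  41  65  87 161 199 206]
 [179  45  56  60  47  51  58  44  64  88 161 200 208]
 [180  42  42  43  41  66  64  45  65  88 161 202 209]
 [181  65  63  61  56  63  61  44  65  87 161 202 210]
 [182  96 101 102  86  82  68  45  65  88 161 201 208]
 [183  98 102 100  85  94  74  46  65  88 160 199 207]
 [184 103 102 100  85  90  72  45  65  88 160 199 206]
 [185 103 102 100  86  83  69  46  66  88 161 199 206]
 [186 103 102 100  86  94  74  46  66  89 160 199 206]
```

The marker gained about 3 mm more (carriage edge row 179.4 → 178.3) and the hook is still unmoved. I'll re-grip and creep again.

>>> arm_command(delta_pos=[[0, 0, -0.035], [0, 0, -0.035], [0, 0, -0.035], [0, 0, -0.03], [0, 0, -0.015], [0, 0, -0.01], [0, 0, 0]], spin=[0, 0, 0, 0, 0, 0, 0], gripper=0.35)

```text
time: 25.32
position: [565.4, 201.2, 205.9]
ee_rot: [0.684, 0.73, -0.002, -0.001]
contact_force: [-0.5, 0.0, -0.1]
opening: 0.347
grip_force: 0.0
```

>>> arm_command(delta_pos=[[0, 0, 0], [0, 0, 0], [0, 0, 0], [0, 0, 0], [0, 0, 0], [0, 0, 0.0005], [0, 0, 0], [0, 0, 0]], spin=[0, 0, 0, 0, 0, 0, 0, 0], gripper=0.0)

```text
time: 25.98
position: [567.2, 201.8, 209.0]
ee_rot: [0.684, 0.73, 0.001, 0.0]
contact_force: [0.5, 0.6, 0.6]
opening: 0.14
grip_force: 30.0
```

```bash
python3 tip.py
```

```text
side_ref.npy ((0.033572697652251904, 0.0017843994296171672), 1.0000311211441402) absdiff 0.83477026 max 7.199341
tipref.npy ((0.026330450490336332, 0.0035486334137537767), 0.9990590885798964) absdiff 0.24391277 max 1.1440048
[567.16410207 201.74482261 208.84179562] 26.0833
```

>>> arm_command(delta_pos=[[0, 0, 0.0005], [0, 0, 0], [0, 0, 0]], spin=[0, 0, 0])

```text
time: 26.33
position: [567.1, 201.7, 209.2]
ee_rot: [0.684, 0.73, 0.0, 0.0]
contact_force: [1.8, 2.1, -0.2]
opening: 0.137
grip_force: 30.0
```

```bash
python3 tip.py
```

```text
side_ref.npy ((0.008859820029572418, 0.028676687822420277), 0.9953782086571058) absdiff 0.84675646 max 6.7563477
tipref.npy ((0.00283475072196282, 0.027724802741946775), 0.992173658200988) absdiff 0.23066097 max 1.0570221
[567.0766826  201.73968004 209.20870325] 26.4333
```

>>> arm_command(delta_pos=[[0, 0, 0.0005], [0, 0, 0], [0, 0, 0]], spin=[0, 0, 0])

```text
time: 26.68
position: [567.0, 201.7, 209.7]
ee_rot: [0.684, 0.73, 0.0, 0.0]
contact_force: [3.1, 2.9, -0.4]
opening: 0.141
grip_force: 30.0
```

```bash
python3 tip.py
```

```text
side_ref.npy ((0.003787672834087985, 0.040208119832325195), 0.9946377581606308) absdiff 0.84418064 max 6.900345
tipref.npy ((-0.0017506558147815099, 0.03879373153873367), 0.9899634153892597) absdiff 0.24210595 max 0.9430008
[567.01497178 201.70767709 209.7490909 ] 26.7833
```

>>> arm_command(delta_pos=[[0, 0, 0.0005], [0, 0, 0], [0, 0, 0]], spin=[0, 0, 0])

```text
time: 27.03
position: [566.9, 201.7, 210.2]
ee_rot: [0.684, 0.73, 0.0, 0.0]
contact_force: [3.2, 3.1, -0.6]
opening: 0.139
grip_force: 30.0
```

```bash
python3 tip.py
```

```text
side_ref.npy ((-0.09413289388269064, -0.23697434719654176), 0.9665752748648325) absdiff 1.8305432 max 43.71167
tipref.npy ((-0.09567031702119522, -0.2491212325019223), 0.9673365514587473) absdiff 1.3851444 max 43.905502
[566.96496107 201.65150734 210.22721619] 27.1333
```

Contact: the hook tip just stirred (about 0.25 px, ≤0.7 mm). I release here; the ~0.5 mm release sag takes that back.

>>> arm_command(delta_pos=[[0, 0, 0], [0, 0, 0], [0, 0, 0], [0, 0, 0]], spin=[0, 0, 0, 0], gripper=0.4)

```text
time: 27.47
position: [565.8, 201.0, 209.7]
ee_rot: [0.684, 0.73, -0.001, -0.0]
contact_force: [-0.2, -0.4, 0.3]
opening: 0.384
grip_force: 0.0
```

```bash
python3 tip.py
```

```text
side_ref.npy ((-0.05650661365831411, -0.23114442871607999), 0.9457642993441334) absdiff 1.8439287 max 44.355667
tipref.npy ((-0.05711508333596527, -0.24080118706481102), 0.946595201337779) absdiff 1.3859468 max 44.5495
[566.18864455 201.22580546 209.88509978] 27.5667
```

>>> arm_command(delta_pos=[[0, 0, 0.02], [0, 0, 0.035], [0, 0, 0.035], [0, 0, 0.035], [0, 0, 0.035], [0, 0, 0]], spin=[0, 0, 0, 0, 0, 0])

```text
time: 28.07
position: [569.7, 202.2, 378.1]
ee_rot: [0.684, 0.73, 0.005, 0.003]
contact_force: [1.6, 0.1, 1.0]
opening: 0.403
grip_force: 0.0
```

```bash
python3 gap.py g5 | grep -v "^ref" | awk '/now/{f=1} !/^ ?\[\[? ?1[6-9]/||f' | sed -n '1,5p;14,22p;$p'; python3 tip.py; python3 - <<'E'
from h import *
c=read_camera("top");print([np.round(r["centre"]) for r in mark_of(c,"carrier_grip")[:3]],state()["position"])
E
```

```text
pointer_edge [224.6, 222.9, 223.3] [5.553e+02 1.396e+02 2.233e+02 5.000e-01]
marker_edge [226.3, 224.8, 224.8] [556.3 136.9 224.8   0.7]
marker_knob [218.1, 218.2, 216.7] [5.681e+02 2.028e+02 2.181e+02 5.000e-01]
tip ((-0.0616570538069503, -0.15020956718502632), 1.0360895144939422)
col ((0.05585449832353895, 0.3778727908904731), 0.9919546346664428)
 [173 103 100 101  99  98  74  65  75  84 158 198 207]
 [174 103 101 101  99  94  77  74  78  88 159 199 207]
 [175 103 101 102  98  81  76  64  69  86 159 199 207]
 [176 103 101 101  93  79  71  50  65  86 159 199 207]
 [177 100 101 101  88  66  51  40  64  87 160 200 206]
 [178  82  91  93  62  40  46  40  64  87 160 200 206]
 [179  45  49  57  47  51  58  44  65  87 161 201 208]
 [180  50  47  41  43  66  64  44  64  87 161 201 209]
 [181  81  71  60  62  65  62  44  65  87 161 202 210]
[566.53876329 201.49002332 369.55938277] 28.6667
side_ref.npy ((-0.06499576621404657, -0.2373810504215026), 0.9695245463539053) absdiff 1.8867178 max 42.062164
tipref.npy ((-0.06692014529549795, -0.24863636933569566), 0.9698465896977319) absdiff 2.6143901 max 42.255997
[566.68299032 201.53284212 369.88711044] 28.7667
[array([746., 156., 160.]), array([ 448., -189.,  161.]), array([474., 112., 234.])] [566.72560778 201.54295049 370.06399066]
```

Marker set. Now to above the carrier.

>>> arm_command(delta_pos=[[-0.0075, -0.0243, 0], [-0.0075, -0.0243, 0], [-0.0075, -0.0243, 0], [-0.0075, -0.0243, 0], [-0.0075, -0.0243, 0], [-0.0075, -0.0243, 0], [-0.0075, -0.0243, 0], [-0.0075, -0.0243, 0]], spin=[-0.0776, -0.0776, -0.0776, -0.0776, -0.0776, -0.0776, -0.0776, -0.0776], gripper=0.7)

```text
time: 29.53
position: [506.2, 6.1, 370.3]
ee_rot: [0.875, 0.484, 0.0, 0.0]
contact_force: [0.2, 0.1, -0.7]
opening: 0.704
grip_force: 0.0
```

>>> arm_command(delta_pos=[[-0.0075, -0.0243, 0], [-0.0075, -0.0243, 0], [-0.0075, -0.0243, 0], [-0.0075, -0.0243, 0], [-0.0075, -0.0243, -0.01], [-0.0075, -0.0243, -0.02], [-0.0075, -0.0243, -0.03], [-0.0067, -0.0179, -0.03]], spin=[-0.0776, -0.0776, -0.0776, -0.0776, -0.0776, -0.0776, -0.0776, -0.0776])

```text
time: 30.2
position: [447.8, -183.1, 280.3]
ee_rot: [0.981, 0.194, 0.001, 0.001]
contact_force: [-0.6, -0.2, -0.9]
opening: 0.7
grip_force: 0.0
```

>>> arm_command(delta_pos=[[0, 0, 0], [0, 0, 0]], spin=[0, 0])

```text
time: 30.37
position: [446.4, -180.7, 279.2]
ee_rot: [0.981, 0.195, -0.001, -0.001]
contact_force: [0.4, 0.0, 1.1]
opening: 0.699
grip_force: 0.0
```

```bash
python3 - <<'E'
from h import *
print(state()["position"],state()["ee_rot"])
for n in("side","top"):
    c=read_camera(n);p=cloud(c)[c["range_z"]>0];q=p[((p>(400,-240,135))&(p<(500,-140,180))).all(1)]
    print(n,len(q),q.mean(0) if len(q) else 0,[(np.round(r["centre"]),round(r["score"],2)) for k in("carrier_grip","carrier_eye") for r in mark_of(c,k)[:2]])
    if len(q)>5: print(cv2.minAreaRect(q[:,:2].astype(np.float32)))
E
```

```text
[ 446.39197045 -180.73828632  279.19971044] [ 0.98070282  0.19549629 -0.00115004 -0.00136403]
side 75 [ 447.51385879 -180.15528675  155.48614707] [(array([748., 147., 158.]), 0.83), (array([ 452., -195.,    4.]), 0.58), (array([749., 150., 110.]), 0.74), (array([ 449., -188.,  112.]), 0.61)]
((448.4869079589844, -185.01351928710938), (16.04845428466797, 24.754053115844727), 20.655162811279297)
top 0 0 [(array([750., 154., 157.]), 0.69), (array([744., 150., 113.]), 0.68), (array([ 448., -190.,  109.]), 0.62)]
```

>>> arm_command(delta_pos=[[0.001, -0.0058, -0.025], [0, 0, -0.025], [0, 0, -0.025], [0, 0, -0.025], [0, 0, -0.022], [0, 0, -0.016], [0, 0, 0], [0, 0, 0]], spin=[0, 0, 0, 0, 0, 0, 0, 0], gripper=0.7)

```text
time: 31.33
position: [448.7, -186.2, 142.3]
ee_rot: [0.981, 0.196, -0.0, -0.0]
contact_force: [0.4, 0.3, 0.1]
opening: 0.699
grip_force: 0.0
```

>>> arm_command(delta_pos=[[0, 0, 0], [0, 0, 0], [0, 0, 0], [0, 0, 0], [0, 0, 0], [0, 0, 0], [0, 0, 0], [0, 0, 0]], spin=[0, 0, 0, 0, 0, 0, 0, 0], gripper=0.0)

```text
time: 32.0
position: [448.6, -186.8, 142.2]
ee_rot: [0.981, 0.196, 0.0, 0.0]
contact_force: [-0.1, -0.4, 0.5]
opening: 0.229
grip_force: 30.0
```

>>> arm_command(delta_pos=[[0, 0, 0.004], [0, 0, 0.01], [0, 0, 0.02], [0, 0, 0.026], [0, 0, 0.026], [0, 0, 0.026], [0, 0, 0.024], [0, 0, 0.016]], spin=[0, 0, 0, 0, 0, 0, 0, 0])

```text
time: 32.67
position: [448.9, -186.8, 297.3]
ee_rot: [0.981, 0.196, 0.001, 0.001]
contact_force: [0.7, -0.2, -3.3]
opening: 0.223
grip_force: 30.0
```

>>> arm_command(delta_pos=[[0, 0.004, 0.001], [-0.001, 0.01, 0], [-0.001, 0.016, 0], [-0.001, 0.018, 0], [-0.001, 0.018, 0], [-0.001, 0.018, 0], [-0.001, 0.018, 0], [-0.001, 0.018, 0]], spin=[-0.01, -0.02, -0.02, -0.02, -0.02, -0.02, -0.02, -0.02])

```text
time: 33.33
position: [440.3, -65.2, 294.1]
ee_rot: [0.993, 0.121, -0.001, -0.001]
contact_force: [-0.4, 1.3, -3.4]
opening: 0.229
grip_force: 30.0
```

>>> arm_command(delta_pos=[[-0.001, 0.018, 0], [-0.001, 0.018, 0], [-0.001, 0.018, 0], [-0.001, 0.018, 0], [-0.001, 0.018, 0], [0, 0.018, 0], [0, 0.018, 0], [0, 0.018, 0]], spin=[-0.02, -0.02, -0.02, -0.02, -0.02, -0.02, -0.02, -0.02])

```text
time: 34.0
position: [435.2, 78.5, 294.1]
ee_rot: [0.999, 0.041, -0.001, -0.0]
contact_force: [0.1, 0.6, -4.0]
opening: 0.225
grip_force: 30.0
```

>>> arm_command(delta_pos=[[0, 0.018, 0], [0, 0.012, 0], [0, 0.006, 0], [0, 0, 0], [0, 0, 0], [0, 0, 0]], spin=[-0.02, 0, 0, 0, 0, 0])

```text
time: 34.5
position: [436.2, 112.7, 294.8]
ee_rot: [0.999, 0.032, -0.0, 0.0]
contact_force: [-0.3, -0.8, -2.5]
opening: 0.225
grip_force: 30.0
```

```bash
python3 - <<'E'
from h import *
F=[]
ims=[]
for n in("side","top"):
    c=read_camera(n);s=state();F.append(s["contact_force"]);ims.append(c["img"])
    for k in("carrier_eye","carrier_grip","hook_seat","carrier"):
        print(n,k,[(np.round(r["centre"],1),round(r["score"],2)) for r in mark_of(c,k)[:3]])
        F.append(state()["contact_force"])
    P=cloud(c);p=P[c["range_z"]>0]
    for nm,lo,hi in (("bail",(410,50,185),(450,180,280)),("arm",(455,100,228),(540,130,262)),("base",(380,0,10),(700,230,26))):
        q=p[((p>lo)&(p<hi)).all(1)]
        if len(q)>4: print(nm,len(q),q.mean(0).round(1),cv2.minAreaRect(q[:,:2].astype(np.float32)),q.min(0).round(),q.max(0).round())
print(np.mean(F,0),np.std(F,0),state()["position"],state()["ee_rot"],state()["time"])
r=lambda i,x,y,w,h:cv2.resize(i[y:y+h,x:x+w],(400,400),interpolation=2)
cv2.imwrite('pics/c5.png',np.hstack([r(ims[0],220,130,110,110),r(ims[1],180,160,100,100)]))
E
```

```text
side carrier_eye [(array([749.4, 152.7, 112.6]), 0.73), (array([437.3, 111.1, 262.3]), 0.66), (array([552.9, 137.5, 226. ]), 0.53)]
side carrier_grip [(array([745.7, 145.4, 158.8]), 0.7), (array([433.2, 115.5, 307.4]), 0.6)]
side hook_seat [(array([433.9, 110.1, 156.7]), 0.74), (array([477.5, 114.5, 236.2]), 0.7)]
side carrier [(array([744.7, 153.3,   6.2]), 0.87), (array([439.6, 110.5, 150.2]), 0.65)]
bail 484 [430.9 120.1 214.1] ((429.9930114746094, 114.11492156982422), (39.73088455200195, 100.68248748779297), 0.2933430075645447) [410.  64. 187.] [450. 164. 279.]
arm 126 [494.9 118.9 244.1] ((499.04559326171875, 118.7890853881836), (81.70765686035156, 10.544967651367188), 6.856964111328125) [458. 112. 232.] [540. 125. 256.]
base 2085 [513.4 131.2  17.1] ((531.7965087890625, 120.57720947265625), (204.90895080566406, 134.5687255859375), 4.377925395965576) [427.  48.  10.] [635. 194.  26.]
top carrier_eye [(array([746. , 148.6, 113. ]), 0.96)]
top carrier_grip [(array([748.1, 151.9, 159.1]), 0.85)]
top hook_seat []
top carrier [(array([743.5, 148.3,   0.9]), 0.68), (array([436.9, 113. , 153.9]), 0.52)]
base 42 [627.9  84.   17.9] ((630.6592407226562, 121.058837890625), (124.60699462890625, 22.690574645996094), 83.17401885986328) [612.  61.  12.] [635. 184.  23.]
[-0.03405291  0.20460884 -3.02973374] [0.38787953 0.45080505 0.4829955 ] [436.53212331 113.21217985 295.14072362] [ 9.99488603e-01  3.19769975e-02  7.48126835e-06 -5.63468329e-05] 35.0
```

View pics/c5.png

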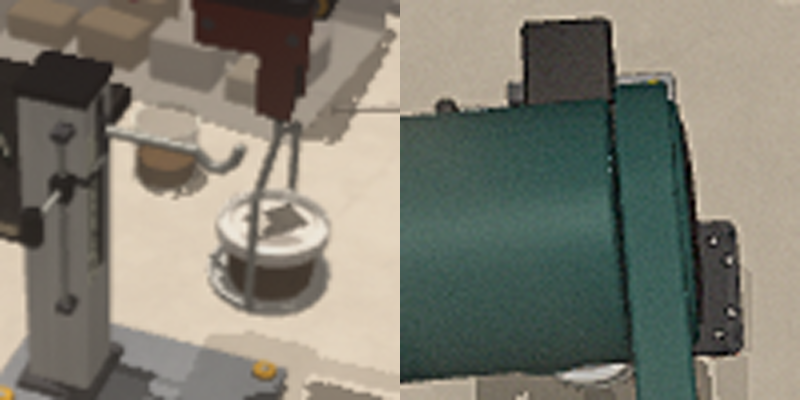

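View: the carrier hangs in the gripper just in front of the hook tip (left crop: tip 240,150; bail peak 285,125), the window level with the hook. Load ≈ 3.0 N, so a dip of about 35 mm. Now I thread it on.

>>> arm_command(delta_pos=[[0.003, 0.0003, 0], [0.006, 0.0004, 0], [0.007, 0.0004, 0], [0.008, 0.0005, 0], [0.008, 0.0004, 0], [0.006, 0.0003, 0], [0.0025, 0.0002, 0], [0, 0, 0]], spin=[0, 0, 0, 0, 0, 0, 0, 0])

```text
time: 35.67
position: [477.9, 115.9, 295.0]
ee_rot: [0.999, 0.032, -0.0, -0.0]
contact_force: [-0.1, 0.3, -4.0]
opening: 0.228
grip_force: 30.0
```

>>> arm_command(delta_pos=[[0, 0, -0.004], [0, 0, -0.006], [0, 0, -0.006], [0, 0, -0.004], [0, 0, -0.002], [0, 0, 0], [0, 0, 0]], spin=[0, 0, 0, 0, 0, 0, 0])

```text
time: 36.25
position: [476.9, 115.8, 273.0]
ee_rot: [0.999, 0.032, -0.0, -0.0]
contact_force: [0.5, 0.8, -4.0]
opening: 0.226
grip_force: 30.0
```

```bash
cat > fz.py <<'E'
from h import *
import sys
F=[];c0=None
for i in range(int(sys.argv[1])):
    c=read_camera("side");F.append(state()["contact_force"])
I=c["img"];np.save("last.npy",I)
print("F",np.mean(F,0).round(2),"se",(np.std(F,0)/len(F)**.5).round(2),state()["position"].round(1),state()["time"])
for k in("hook_seat","carrier_eye"): print(k,[(np.round(r["centre"],1),round(r["score"],2)) for r in mark_of(c,k) if abs(r["centre"][0]-477)<30][:2])
# tip tracking by template (hook's upturned end)
T=np.clip(np.load("side_ref.npy"),0,255).astype(np.uint8)[164:178,277:292]
S=I[160:205,272:297];m=cv2.matchTemplate(S,T,cv2.TM_CCOEFF_NORMED);_,v,_,l=cv2.minMaxLoc(m);print("tip dy px",l[1]+160-164,"dx",l[0]+272-277,round(v,2))
E
python3 fz.py 4
```

```text
F [-0.03 -0.44 -2.97] se [0.17 0.22 0.19] [477.2 115.9 273.4] 36.45
hook_seat [(array([478.8, 116. , 238. ]), 0.58), (array([475.5, 110.6, 136.9]), 0.33)]
carrier_eye [(array([477.5, 113.6, 243.4]), 0.76)]
tip dy px 17 dx -1 0.4
```

>>> arm_command(delta_pos=[[0, 0, -0.002], [0, 0, -0.002], [0, 0, -0.002], [0, 0, -0.001], [0, 0, -0.001], [0, 0, -0.001], [0, 0, -0.0015], [0, 0, -0.0015]], spin=[0, 0, 0, 0, 0, 0, 0, 0])

```text
time: 37.22
position: [477.1, 115.8, 261.1]
ee_rot: [0.999, 0.032, 0.0, -0.0]
contact_force: [-1.0, -0.1, -2.6]
opening: 0.228
grip_force: 30.0
```

>>> arm_command(delta_pos=[[0, 0, -0.002], [0, 0, -0.002], [0, 0, -0.002], [0, 0, -0.002], [0, 0, -0.001], [0, 0, -0.001], [0, 0, 0], [0, 0, 0]], spin=[0, 0, 0, 0, 0, 0, 0, 0])

```text
time: 37.88
position: [477.1, 115.8, 251.1]
ee_rot: [0.999, 0.032, 0.0, -0.0]
contact_force: [-0.2, -0.6, -1.6]
opening: 0.228
grip_force: 30.0
```

```bash
python3 fz.py 8; python3 - <<'E'
import numpy as np,cv2
cv2.imwrite("pics/c6.png",cv2.resize(np.load("last.npy")[130:240,215:325],(600,600),interpolation=2))
E
```

```text
F [ 0.16 -0.56 -2.27] se [0.17 0.1  0.13] [477.  115.8 251.2] 38.2833
hook_seat [(array([475.7, 113.8, 220.3]), 0.64)]
carrier_eye [(array([477.3, 115. , 220. ]), 0.75)]
tip dy px 27 dx -2 0.4
```

View pics/c6.png

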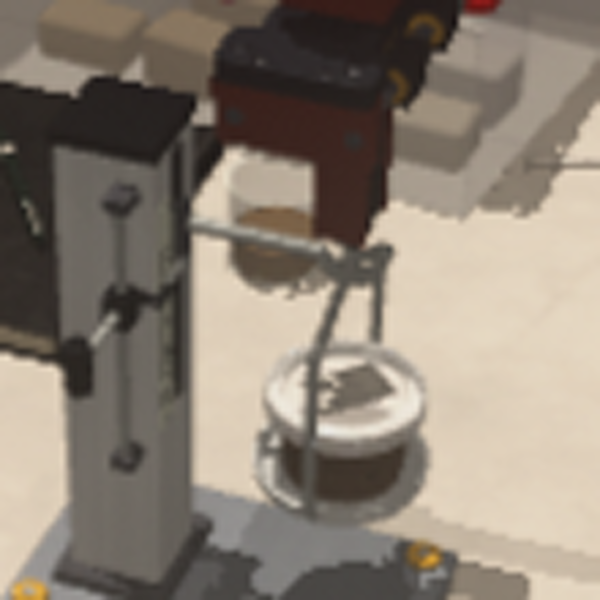

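The bail sits on the hook (peak at crop 360,255), which has dipped about 14 mm, the marker going down with the pointer. Continuing slowly.

>>> arm_command(delta_pos=[[0, 0, -0.001], [0, 0, -0.002], [0, 0, -0.002], [0, 0, -0.002], [0, 0, -0.002], [0, 0, -0.002], [0, 0, -0.001], [0, 0, 0]], spin=[0, 0, 0, 0, 0, 0, 0, 0])

```text
time: 39.05
position: [477.0, 115.9, 238.9]
ee_rot: [0.999, 0.032, -0.0, -0.0]
contact_force: [0.3, 0.0, -0.6]
opening: 0.228
grip_force: 30.0
```

```bash
python3 fz.py 14
```

```text
F [-0.26 -0.41 -1.02] se [0.12 0.13 0.11] [477.  115.8 239.2] 39.75
hook_seat [(array([477.4, 114. , 209.3]), 0.74)]
carrier_eye [(array([479.1, 113.8, 205.6]), 0.78)]
tip dy px 27 dx -1 0.41
```

>>> arm_command(delta_pos=[[0, 0, -0.001], [0, 0, -0.0015], [0, 0, -0.0015], [0, 0, -0.0015], [0, 0, -0.001], [0, 0, -0.001], [0, 0, -0.0005], [0, 0, 0]], spin=[0, 0, 0, 0, 0, 0, 0, 0])

```text
time: 40.52
position: [477.0, 115.8, 231.0]
ee_rot: [0.999, 0.032, -0.0, -0.0]
contact_force: [-0.9, 0.4, -0.5]
opening: 0.226
grip_force: 30.0
```

```bash
python3 fz.py 25
```

```text
F [ 0.11 -0.6  -0.28] se [0.11 0.1  0.09] [477.  115.8 231.1] 41.7667
hook_seat [(array([479.3, 113. , 203.5]), 0.71)]
carrier_eye [(array([478.4, 115.4, 198.1]), 0.61)]
tip dy px 0 dx -2 0.33
```

>>> arm_command(delta_pos=[[0, 0, -0.0005], [0, 0, -0.0005], [0, 0, -0.0005], [0, 0, -0.0005], [0, 0, 0], [0, 0, 0]], spin=[0, 0, 0, 0, 0, 0])

```text
time: 42.37
position: [477.0, 115.9, 229.1]
ee_rot: [0.999, 0.032, -0.0, -0.0]
contact_force: [0.3, 0.1, -0.2]
opening: 0.226
grip_force: 30.0
```

```bash
python3 fz.py 25
```

```text
F [ 0.01 -0.31 -0.24] se [0.09 0.12 0.13] [477.  115.8 229.1] 43.6167
hook_seat [(array([477.9, 114. , 200. ]), 0.73)]
carrier_eye [(array([475.4, 113.3, 195.3]), 0.82)]
tip dy px 0 dx -2 0.32
```

>>> arm_command(delta_pos=[[0, 0, -0.0005], [0, 0, -0.0005], [0, 0, 0], [0, 0, 0]], spin=[0, 0, 0, 0])

```text
time: 44.05
position: [477.0, 115.9, 228.1]
ee_rot: [0.999, 0.032, -0.0, -0.0]
contact_force: [-0.3, -0.2, 0.1]
opening: 0.223
grip_force: 30.0
```

>>> arm_command(delta_pos=[[0, 0, 0], [0, 0, 0], [0, 0, 0], [0, 0, 0], [0, 0, 0], [0, 0, 0], [0, 0, 0], [0, 0, 0]], spin=[0, 0, 0, 0, 0, 0, 0, 0], gripper=0.7)

```text
time: 44.72
position: [477.0, 115.8, 228.1]
ee_rot: [0.999, 0.032, 0.0, -0.0]
contact_force: [0.9, 0.0, 0.2]
opening: 0.696
grip_force: 0.0
```

>>> arm_command(delta_pos=[[0, 0, 0.005], [0, 0, 0.012], [0, 0, 0.02], [0, 0, 0.03], [0, 0, 0.03], [0, 0, 0.03], [0, 0, 0.03], [0, 0, 0.02]], spin=[0, 0, 0, 0, 0, 0, 0, 0])

```text
time: 45.38
position: [477.6, 116.0, 408.7]
ee_rot: [0.999, 0.032, 0.002, -0.0]
contact_force: [-0.1, -0.1, 0.7]
opening: 0.7
grip_force: 0.0
```

>>> arm_command(delta_pos=[[-0.005, -0.02, 0], [-0.005, -0.03, 0], [-0.005, -0.03, 0], [-0.005, -0.03, 0], [-0.005, -0.03, 0], [-0.005, -0.03, 0], [-0.005, -0.03, 0], [0, -0.01, 0]], spin=[0, 0, 0, 0, 0, 0, 0, 0])

```text
time: 46.05
position: [441.2, -97.3, 405.6]
ee_rot: [1.0, 0.031, -0.0, 0.001]
contact_force: [0.3, -0.0, -0.5]
opening: 0.698
grip_force: 0.0
```

>>> arm_command(delta_pos=[[0, 0, 0], [0, 0, 0], [0, 0, 0], [0, 0, 0], [0, 0, 0], [0, 0, 0], [0, 0, 0], [0, 0, 0]], spin=[0, 0, 0, 0, 0, 0, 0, 0])

```text
time: 46.72
position: [442.1, -93.7, 405.1]
ee_rot: [0.999, 0.032, -0.0, -0.0]
contact_force: [0.2, -0.2, -0.0]
opening: 0.702
grip_force: 0.0
```

```bash
python3 gap.py h1 | head -5; python3 - <<'E'
from h import *
c=read_camera("side");t=read_camera("top")
for k in("hook_seat","carrier_eye","carrier","pot_a","glass"): print(k,[np.round(r["centre"]) for r in mark_of(c,k)[:3]])
r=lambda i,x,y,w,h:cv2.resize(i[y:y+h,x:x+w],(400,400),interpolation=2)
cv2.imwrite('pics/f.png',np.hstack([r(c["img"],215,140,100,100),r(c["img"],228,165,40,40)]));print(state()["time"])
E
```

```text
pointer_edge [182.9, 184.6, 184.1] [5.538e+02 1.380e+02 1.841e+02 5.000e-01]
marker_edge [188.8, 191.2] [5.558e+02 1.366e+02 1.900e+02 5.000e-01]
marker_knob [179.3, 181.4] [5.679e+02 2.029e+02 1.804e+02 5.000e-01]
tip ((-3.6974565514817623, -1.8879855741504556), 0.31851970195770263)
col ((-0.009585039322331568, 0.1375545549380739), 1.0000752994219462)
hook_seat [array([480., 116., 200.]), array([480., 110.,  86.])]
carrier_eye [array([478., 112., 197.]), array([747., 152., 112.])]
carrier [array([480., 111.,  84.]), array([748., 154.,   4.]), array([476., 113., 197.])]
pot_a [array([611., 355.,   1.]), array([440., 325.,   2.])]
glass [array([ 635., -168.,    1.]), array([610., 355.,   1.]), array([564., 200., 180.])]
47.6667
```

View pics/f.png

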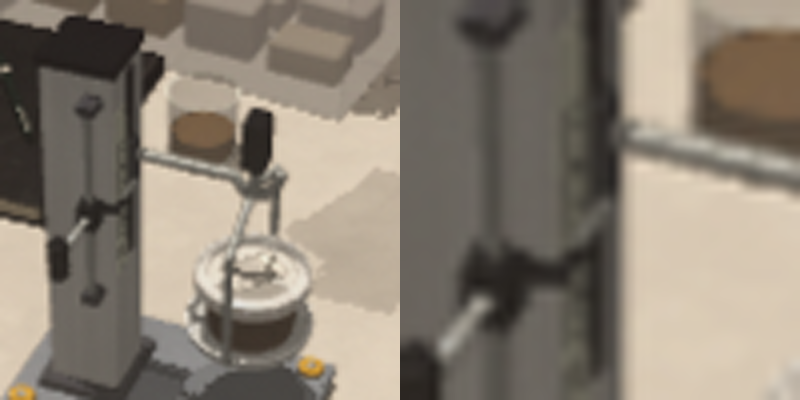

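The carrier hangs free on the hook. The black blade meets the pointer (right crop 590,225), and the bystanders have not moved. A short wait, then I hand in.

>>> arm_command(delta_pos=[[0, 0, 0], [0, 0, 0], [0, 0, 0], [0, 0, 0], [0, 0, 0], [0, 0, 0], [0, 0, 0], [0, 0, 0]], spin=[0, 0, 0, 0, 0, 0, 0, 0])

```text
time: 48.33
position: [442.0, -94.1, 405.1]
ee_rot: [0.999, 0.032, 0.0, -0.0]
contact_force: [0.1, -0.4, 0.4]
opening: 0.697
grip_force: 0.0
```

```bash
python3 -c "
from station import *
print(job_done())"
```

```text
the job is handed in; nothing more can be done
None
```

I handed the job in at 48 s: the marker was set to the empty pointer first (it nudged the pointer up by under 1 mm at contact), the carrier now hangs free on the hook with the marker against the pointer in the last picture, and the other pots and the glass are where they were; the judge's verdict was not shown.

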